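# Close and lock the wafer iron

## Robot

A 6-joint arm with a two-finger parallel gripper is mounted at the origin on a cart in front of the work surface, level with it; the furniture and walls round the work are solid. World frame = base frame: x ahead of the robot, y to its left, z up, the work surface at z = 0. Lengths are in mm, angles in rad, forces in N, time in s.
With the tool pointing down it reaches from about 350 to 850 mm from the base axis. Payload 8.1 kg.
Tool frame: the origin (TCP) lies at the very end of the fingers, on their centre line; the grasp point (between the pads) lies ctrl.hold_point_z behind it (ctrl.hold_point_z is the distance from the TCP to the grasp point, in mm); z points along the fingers, y is the line along which they close (so a half turn about z gives the same grasp; the last joint's range is limited). The gripper opens to 85 mm and grips with 20 to 120 N. Pads are 22 mm wide; open, the fingers measure 114 mm over their backs; the gripper's body (76 mm by 85 mm) begins 54 mm behind the grasp point. The pads swing forward as they close: fully open they stand 13 mm farther back than shut.
Start: joints at [1.189, 0.13, 1.488, -0, 1.523, -0.085], TCP at [175.455, 573.778, 231.292] pointing down, gripper open.
Joint ranges: [-2.96, 2.96], [-0.89, 2.26], [0.02, 2.5], [-1.34, 4.48], [0, 2.73], [-2.66, 2.66]. Speed limits (rad/s): [2.39, 2.39, 2.79, 3.14, 3.14, 3.14].

## Interface

Orientations are given as a rotation vector (axis times angle).
In Python, from rig import ctrl, vision gives the robot as it stands. The module is installed in compiled form; this text tells all that it offers.
- The arm moves only by the shell command python3 -m inch 'ROWS' [FORCE]. ROWS is JSON, a list that holds one entry, the list of rows, each a list of 7 numbers: the gripper's target within -1 to 1 (fully open at 1, half-way at 0, shut at -1), then the shift along the world's x, y, z in m, then the turn, a rotation vector about the world's x, y, z in rad. A call has 1 to 20 rows; each row shifts and turns the commanded pose from where the row before left it; what a row does not reach is not made up. A row lasts 1/10 s, in which the tool goes at most 50 mm and 8.59 degrees, less where a joint would pass 70% of its speed; a pose out of reach is approached as far as the arm can. A call with a gripper value outside its range is refused whole. The fingers move at their own pace and stop on an object; FORCE is the grip in N (left out, the last holds). Time passes only in rows, so rows that do not move let the fingers close. It gives the time, the measured TCP pose, the force, the opening and the grip force at its end, in the units of the state.
- ctrl.sense(): the state, without advancing time (a new reading comes with each control period).
- vision.read_camera(name): name is "scene" or "top"; returns a dict with "img" (480x640x3 uint8, red, green, blue), "mtx" (3x3 intrinsics, pixels), "R" (3x3) and "t" (3): a world point X has camera coordinates R X + t. Camera axes: x right, y down, z forward; pixel columns grow to the right and rows downward; lengths in mm; the calibration is good to about 2 mm. A picture is of the moment at which its call begins. There is no depth.
- ctrl.close_job(): hands the job in; it is judged then, once.
The state is a dict: "time": time; "qpos": joint angles; "qvel": joint speeds; "tau": joint torques, N m; "tcp_pos": TCP position; "tool_rot": TCP orientation; "contact_force": force on the tool from outside, world axes, zero at the start; "torque": the same for the moment, N m; "width": finger opening in mm; "finger_force": force on a finger pad.
Only numpy, scipy, OpenCV 4.12 (cv2) and the standard library are available. Lean on these libraries where they do the work, as an engineer would, in place of code of your own. Each camera call takes 0.05 s, during which the arm holds its last target. There are 200 camera calls.

## Task

Close the open lid of the wafer iron. Then slide the locking ring along the bent handle rod, round both bends and over the springy prong of the lid, until it binds firmly on rod and prong together (about the push of 0.7 kg) and stays clamped there when you let go. Do not drive it on harder than that, and leave the other things on the table alone.

Things in the scene. Friction and masses are not known exactly. Their poses are not given: they have to be found in the camera images.
- iron: Hand wafer iron, bare aluminium, fixed on the table: two round plates 140 mm across on three feet, a bent steel handle rod with a wooden grip. Origin: on the table under the plates' centre; x points from there to the hinge (away from the handle), z up. Coordinates (x, y, z) in the other entries are mm in this frame.
- hinge (a point): The lid's hinge, on its axis, which runs along the iron's y through (78, 0, 68).
- rod_root (a point): Where the handle rod leaves the plates' lug (flat end face of the lug): (-87, 0, 58). The rod is 12 mm thick, its axis level at z = 58 throughout: straight along -x to the first bend (inner leg), slanting to the second bend, then straight along -x at y = 29 (outer leg) to the wooden grip at x = -298.
- bend1 (a point): First bend of the rod, nearer the plates: corner point (-183, 0, 58) where the axes of the two straight legs would meet. It turns 40 degrees with a bend radius of 18 mm (rod axis).
- bend2 (a point): Second bend of the rod: corner point (-217.5, 29, 58) where the axes of the two straight legs would meet. Also 40 degrees, radius 18 mm.
- lid (a joint): Angle of the upper plate (lid) about the hinge, rad: 0 shut, positive open. It starts half open and stays where it is left (stiff hinge, also when shut); about 5 N on its knob moves it. Once shut it rests hard on the lower plate.
- knob_top (a point): Middle of the top of the wooden knob on the lid (26 mm across, top 16 mm flat-domed), 123 mm from the hinge axis along the lid and 49 mm above the lid's underside: at lid = 0 it is at (-45, 0, 117), and it swings about the hinge with the lid.
- prong_root (a point): Front face of the lug on the lid's rim, from which a spring-steel prong sticks out over the rod's inner leg (lid shut): 6 mm thick, round tip at x = -163, rising 0.14 mm per mm towards the plates. A screw sets its height, unknown: its top at the tip is 18 to 22.3 mm above the rod's underside. It yields about 10 N per mm, at most 4 mm.
- ring_centre (a point): Centre of the locking ring: loose plain steel ring threaded on the rod, 44 mm outside, 24 mm hole, 10 mm thick along the rod. Starts hanging on the outer leg (x = -280 to -243), centre 6 mm below the rod's axis. Grip it across its width from above, a finger each side of the rod. To take in the prong it must be lifted until its hole bears on the rod from below (centre at z = 64).
- lock_ring: The same ring; origin at its centre, x along its hole. It binds on rod and prong with its centre anywhere from x = -151 to -104, by the prong's setting. From first touch the push along the rod grows about 1 N per mm: well clamped at 6.2 to 7.4 N, overstrained above 8. Let its height float while pushing: clamping force that the hand carries is lost on release.
- timer: Red and white kitchen timer, 62 mm across, 58 mm high, a bystander to the left in front of the iron; origin under its centre.
- teaspoon: Steel teaspoon lying flat, 139 mm long, a bystander; origin under its centre.
Mind the look-alikes: they are no part of the job. Of the things like the lock_ring, leave any that is pink; of the rest the smaller one is meant.

How it is judged:
By the outcome, as a careful person would: the job done as asked, in the order asked, and still so for the second after the job is handed in, with the robot touching nothing.
It also fails if it takes over 72 s, if anything falls off the work surface, if the arm or the gripper's body presses on something with over 40 N, if the wrist force passes 120 N, or if a joint passes its speed limit or range.

## Working session

There is one attempt and no reset: what is moved stays moved. The work goes in short steps, Python scripts to look and compute and a shell command to move; the robot and the scene stay as the last step left them, time stands still between calls to the robot, and variables do not carry over. Pictures are saved under pics/ and viewed, at most 10 in all, crops included, and the job is handed in when it is done.

```bash
mkdir -p pics; python3 - <<'E'
from rig import ctrl, vision
import cv2
for n in("scene","top"):
    c=vision.read_camera(n); cv2.imwrite(f"pics/{n}0.png",c["img"][:,:,::-1]); print(n,c["mtx"].round(1).tolist(),c["R"].round(4).tolist(),c["t"].round(1).tolist())
s=ctrl.sense(); print(s, ctrl.hold_point_z)
E
```

```text
scene [[530.2, 0.0, 323.3], [0.0, 530.2, 239.4], [0.0, 0.0, 1.0]] [[0.5692, -0.8219, -0.0206], [-0.5653, -0.3731, -0.7357], [0.597, 0.4304, -0.677]] [-247.8, 382.4, 733.2]
top [[585.9, 0.0, 322.5], [0.0, 585.9, 228.9], [0.0, 0.0, 1.0]] [[0.0149, -0.9998, 0.0128], [-0.9923, -0.0163, -0.1226], [0.1228, -0.0109, -0.9924]] [21.6, 518.3, 1283.2]
{'time': 0.1, 'qpos': array([ 1.18862440e+00,  1.31078073e-01,  1.48917568e+00, -4.20743083e-05,
        1.52299348e+00, -8.53673711e-02]), 'qvel': array([-0.00015391, -0.00173027, -0.00425218, -0.00089148,  0.00167738,
       -0.0002632 ]), 'tau': array([ 1.30282857e-03, -5.70950139e+01, -5.01944518e+01, -1.23258396e-04,
        8.02622846e-03, -5.76981483e-05]), 'tcp_pos': array([175.26927422, 573.31319086, 230.35093911]), 'tool_rot': array([-4.64456155e-01, -3.10672290e+00,  2.54333029e-03]), 'contact_force': array([-0.07528653,  0.3037237 ,  0.35633078]), 'torque': array([ 0.00463332,  0.00617205, -0.00218721]), 'finger_force': 0.0, 'width': 85.3069085254459} 18.700000000000003
```

View pics/scene0.png

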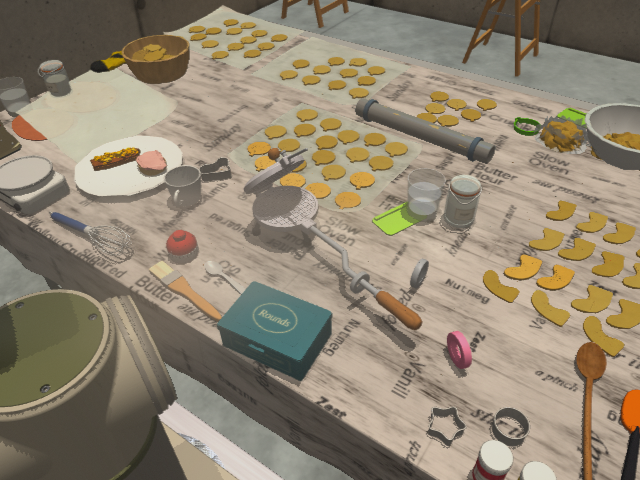

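View pics/top0.png

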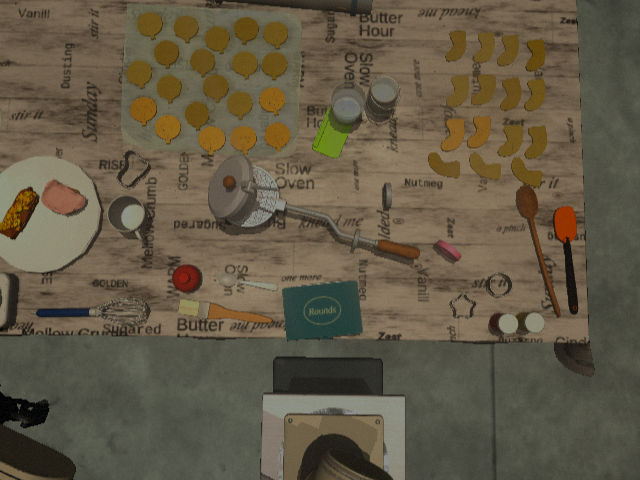

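```bash
python3 - <<'E'
import cv2
a=cv2.imread("pics/top0.png")[145:265,200:460]; b=cv2.imread("pics/scene0.png")[140:340,230:490]
cv2.imwrite("pics/topc.png",cv2.resize(a,None,fx=3,fy=3,interpolation=cv2.INTER_CUBIC)); cv2.imwrite("pics/scenec.png",cv2.resize(b,None,fx=3,fy=3,interpolation=cv2.INTER_CUBIC))
E
```

```text
(no output)
```

View pics/topc.png

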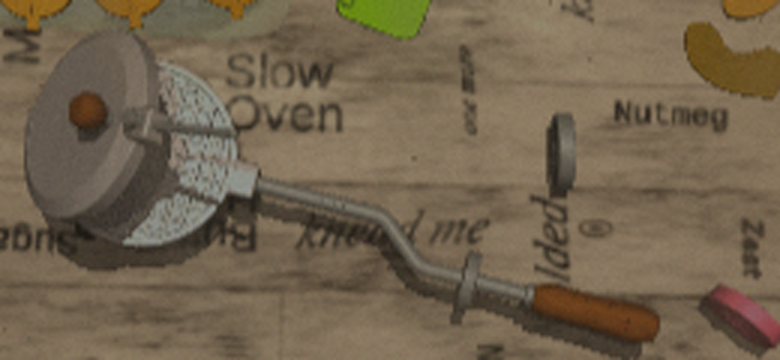

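View pics/scenec.png

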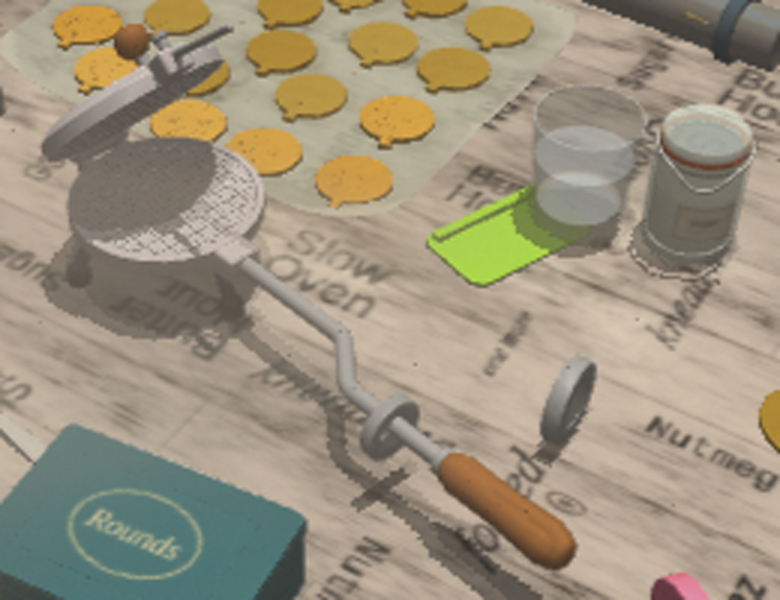

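Both crops show three rings. In the top picture they are grey on the rod (355,241), grey standing loose (388,194) and pink (447,250). The grey one threaded on the rod is also the smaller grey one (about 25 px across against 28), so it is the lock ring. The lid is half open, with its knob at top (229,182) and scene (274,153). The rod root is at top (286,207), the bends at (328,216) and (338,234), and the grip starts at (378,243).

```bash
cat > h.py <<'E'
import numpy as np
from rig import ctrl, vision
from scipy.optimize import least_squares
def proj(c,X):
    p=np.asarray(X)@c["R"].T+c["t"]; p=p@c["mtx"].T; return p[...,:2]/p[...,2:]
def W(q,P):
    P=np.atleast_2d(np.asarray(P,float)); c,s=np.cos(q[2]),np.sin(q[2])
    return np.c_[q[0]+c*P[:,0]-s*P[:,1],q[1]+s*P[:,0]+c*P[:,1],P[:,2]]
def lidpt(a,d,h):  # d from hinge along the lid toward handle, h above hinge height
    return [78-d*np.cos(a)+h*np.sin(a),0,68+d*np.sin(a)+h*np.cos(a)]
E
python3 - <<'E'
from h import *
P=[(-87,0,58),(-183,0,58),(-217.5,29,58),(-298,29,58)]
u=dict(top=[(286,207.3),(327.7,215.7),(338.3,234.3),(378.3,242.7)],scene=[(311.7,226),(345,251.7),(346.5,269),(376.7,294.3)])
k=dict(top=(229,182),scene=(274,151.5))
C={n:vision.read_camera(n) for n in u}
f=lambda q:np.concatenate([(proj(C[n],W(q,P))-u[n]).ravel() for n in u])
for y0 in(1,1.5,2):
    r=least_squares(f,[600,100,y0],x_scale=[100,100,1],loss='soft_l1'); print(r.x,r.cost)
print(f(r.x).reshape(-1,2).round(1).tolist()); q=r.x; np.save("q.npy",q)
g=lambda a:np.concatenate([(proj(C[n],W(q,lidpt(a[0],123,49)))-k[n]).ravel() for n in k])
a=least_squares(g,[.8]);print("lid",a.x,g(a.x).round(1),W(q,lidpt(a.x[0],123,49)),W(q,lidpt(0,123,49)))
h=lambda x:np.concatenate([(proj(C[n],W(q,(x[0],29,52)))-v).ravel() for n,v in dict(top=(355,240.7),scene=(360,282)).items()])
b=least_squares(h,[-250]);print("ring",b.x,h(b.x).round(1),W(q,(b.x[0],29,52)))
E
```

```text
[584.41662281 198.36481476   1.33179125] 9.180476471397835
[584.41662173 198.364815     1.33179125] 9.180476471397995
[584.41662149 198.36481507   1.33179126] 9.180476471398075
[[-1.1, -1.1], [-0.8, 1.4], [0.5, -0.6], [-3.9, 0.2], [1.0, 2.9], [0.0, 1.3], [-0.1, 0.7], [0.7, -0.8]]
lid [0.76501998] [-1.  -0.2  0.2  1.2] [[589.91048283 220.91183206 188.53088087]] [[573.76349714 154.64398546 117.        ]]
ring [-254.58812311] [ 0.  -2.5  0.3  0.6] [[495.97077723 -42.12103703  52.        ]]
```

```bash
python3 -m inch '[[[-1,0,0,0.035,0,0,0],[-1,0,0,0.035,0,0,0],[-1,0.0348,-0.02875,0,0,0,-0.15],[-1,0.0348,-0.02875,0,0,0,-0.15],[-1,0.0348,-0.02875,0,0,0,-0.15],[-1,0.0348,-0.02875,0,0,0,-0.15],[-1,0.0348,-0.02875,0,0,0,-0.15],[-1,0.0348,-0.02875,0,0,0,-0.15],[-1,0.0348,-0.02875,0,0,0,-0.15],[-1,0.0348,-0.02875,0,0,0,-0.15],[-1,0.0348,-0.02875,0,0,0,-0.15],[-1,0.0348,-0.02875,0,0,0,-0.15],[-1,0.0348,-0.02875,0,0,0,0],[-1,0.0348,-0.02875,0,0,0,-0.013],[-1,0,0,-0.035,0,0,0],[-1,0,0,-0.035,0,0,0],[-1,0,0,0,0,0,0]]]' 30
python3 - <<'E'
from h import *
import cv2
q=np.load("q.npy")
for a in np.arange(.765,-.01,-.085): print(round(a,2),W(q,lidpt(a,123,49)).round(0))
ims=[]
for n in("scene","top"):
    c=vision.read_camera(n); im=c["img"][:,:,::-1].copy(); s=ctrl.sense(); 
    p=proj(c,s["tcp_pos"]); print(n,p, s["tcp_pos"])
    x,y=map(int,p); cv2.circle(im,(x,y),2,(0,255,0),1); ims.append(cv2.resize(im[max(0,y-70):max(0,y-70)+140,x-90:x+90],(540,420)))
cv2.imwrite("pics/a.png",cv2.resize(np.hstack(ims),(800,311)))
E
```

```text
time: 1.9
tcp_pos: [590.1, 227.3, 224.3]
tool_rot: [-2.468, -1.937, 0.016]
contact_force: [-0.5, -0.5, -1.4]
width: 0.0
finger_force: 0.0
0.76 [[590. 221. 189.]]
0.68 [[588. 211. 183.]]
0.6 [[585. 202. 178.]]
0.51 [[583. 193. 171.]]
0.43 [[581. 185. 163.]]
0.34 [[579. 177. 155.]]
0.26 [[578. 171. 146.]]
0.17 [[576. 164. 137.]]
0.09 [[575. 159. 127.]]
0.0 [[574. 155. 117.]]
scene [270.02594954 134.18490661] [591.08542595 228.00616866 227.90521362]
top [220.72421916 176.01478212] [592.36753836 228.6971216  230.92130598]
```

View pics/a.png

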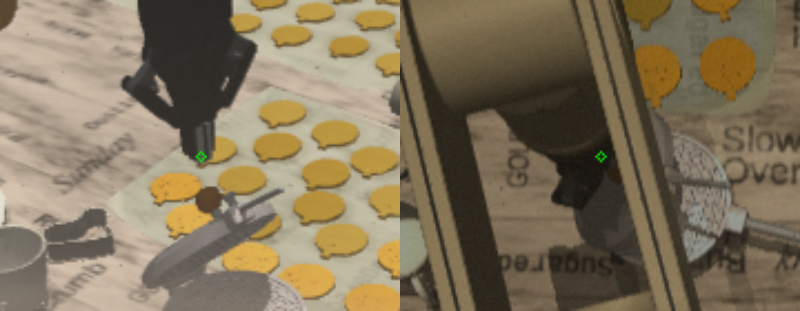

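The left crop shows the shut fingertips just above the knob and lined up with it. Next I push along the knob's arc.

```bash
python3 -m inch '[[[-1,0,0,-0.03,0,0,0],[-1,-0.002,-0.0045,-0.011,0,0,0],[-1,-0.003,-0.009,-0.009,0,0,0],[-1,-0.003,-0.009,-0.006,0,0,0],[-1,-0.002,-0.009,-0.007,0,0,0],[-1,-0.002,-0.008,-0.008,0,0,0],[-1,-0.002,-0.008,-0.008,0,0,0],[-1,-0.001,-0.007,-0.009,0,0,0],[-1,-0.002,-0.007,-0.009,0,0,0],[-1,-0.001,-0.006,-0.009,0,0,0],[-1,0,0,0,0,0,0]]]'
python3 -m inch '[[[-1,0,-0.003,-0.005,0,0,0],[-1,0,-0.003,-0.004,0,0,0],[-1,0,0,0,0,0,0]]]'
```

```text
time: 3.1
tcp_pos: [573.6, 160.2, 122.9]
tool_rot: [-2.47, -1.939, 0.005]
contact_force: [-0.5, -0.2, -0.6]
width: 0.1
finger_force: 0.0
time: 3.4
tcp_pos: [575.6, 155.5, 116.9]
tool_rot: [2.47, 1.941, 0.002]
contact_force: [-0.2, 0.8, 1.5]
width: -0.2
finger_force: 0.4
```

```bash
python3 -m inch '[[[-1,0,0,-0.003,0,0,0],[-1,0,0,0,0,0,0]]]'
python3 - <<'E'
from h import *
import cv2
c=vision.read_camera("scene"); im=c["img"][:,:,::-1]
cv2.imwrite("pics/b.png",cv2.resize(im[130:310,230:430],None,fx=3,fy=3))
E
```

```text
time: 3.6
tcp_pos: [576.7, 155.6, 116.3]
tool_rot: [2.469, 1.94, 0.006]
contact_force: [-4.5, -0.8, 16.5]
width: 0.2
finger_force: 8.3
```

View pics/b.png

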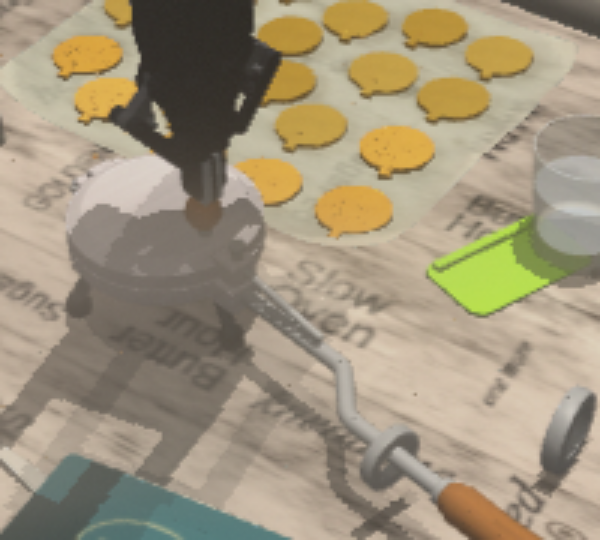

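The lid is shut: the tip reads z = 116 with 16 N on the knob, against 117 expected. The prong lies over the inner leg and the ring is still on the outer leg. Next is the ring.

```bash
python3 -m inch '[[[-1,0,0,0.03,0,0,0],[-1,0,0,0.03,0,0,0],[0,-0.0161,-0.0395,0,0,0,0],[1,-0.0161,-0.0395,0,0,0,0],[1,-0.0161,-0.0395,0,0,0,0],[1,-0.0161,-0.0395,0,0,0,0],[1,-0.0161,-0.0395,0,0,0,0],[1,0,0,-0.03,0,0,0],[1,0,0,0,0,0,0]]]' 30
python3 - <<'E'
from h import *
import cv2
q=np.load("q.npy"); ims=[]
P=[(-87,0,58),(-183,0,58),(-217.5,29,58),(-298,29,58),(-163,0,73)]
print(ctrl.sense()["tcp_pos"])
for n,(x,y) in dict(scene=(300,190),top=(265,160)).items():
    c=vision.read_camera(n); im=c["img"][:,:,::-1]; im=cv2.resize(im[y:y+130,x:x+130],(520,520),interpolation=cv2.INTER_CUBIC)
    for p in proj(c,W(q,P)): cv2.circle(im,tuple(((p-[x,y]+.5)*4).astype(int).tolist()),3,(0,255,0),1)
    ims.append(im)
cv2.imwrite("pics/c.png",cv2.resize(np.hstack(ims),(800,400)))
E
```

```text
time: 4.55
tcp_pos: [492.0, -42.9, 140.0]
tool_rot: [-2.47, -1.935, 0.005]
contact_force: [-1.1, 0.5, -1.0]
width: 85.5
finger_force: 0.0
[491.97994991 -42.93976553 139.99383914]
```

View pics/c.png

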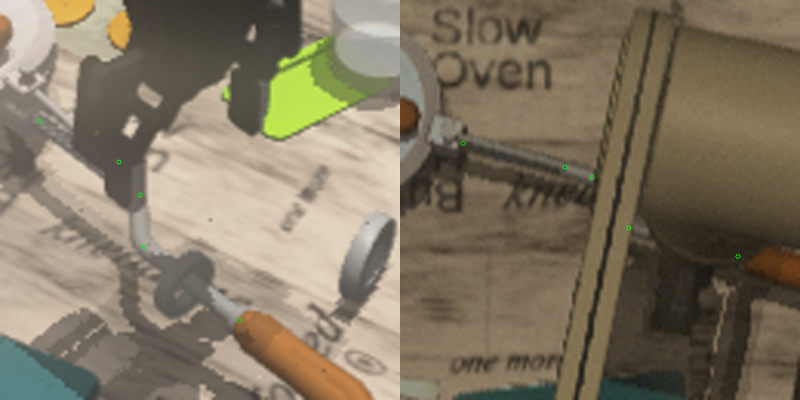

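The model dots fall on the rod features in both crops. The ring appears at scene (359,282), as fitted, between the open fingers' lines. I descend and grip it.

```bash
python3 -m inch '[[[1,0.0014,0,-0.04,0,0,0],[1,0,0,-0.04,0,0,0],[1,0,0,-0.032,0,0,0],[1,0,0,0,0,0,0],[1,0,0,0,0,0,0]]]' 25
python3 -m inch '[[[-1,0,0,0,0,0,0],[-1,0,0,0,0,0,0],[-1,0,0,0,0,0,0],[-1,0,0,0,0,0,0],[-1,0,0,0,0,0,0],[-1,0,0,0,0,0,0]]]' 25
```

```text
time: 5.15
tcp_pos: [496.6, -41.5, 32.4]
tool_rot: [-2.469, -1.942, 0.0]
contact_force: [0.2, 0.2, 0.3]
width: 85.6
finger_force: 0.0
time: 5.75
tcp_pos: [497.1, -42.4, 33.0]
tool_rot: [2.469, 1.94, 0.003]
contact_force: [-2.0, 0.7, 7.1]
width: 43.5
finger_force: 24.3
```

```bash
python3 -m inch '[[[-1,0,0,0.0035,0,0,0],[-1,0,0,0.004,0,0,0],[-1,0,0,0,0,0,0],[-1,0,0,0,0,0,0]]]'
python3 - <<'E'
from h import *
import cv2
q=np.load("q.npy")
s=ctrl.sense();t=s["tcp_pos"];d=t[:2]-q[:2];print(t,s["contact_force"],"iron",d@[np.cos(q[2]),np.sin(q[2])],d@[-np.sin(q[2]),np.cos(q[2])])
c=vision.read_camera("scene"); cv2.imwrite("pics/d.png",cv2.resize(c["img"][210:330,280:440,::-1],None,fx=4,fy=4,interpolation=cv2.INTER_CUBIC))
E
```

```text
time: 6.15
tcp_pos: [496.0, -42.3, 38.9]
tool_rot: [2.47, 1.941, 0.0]
contact_force: [0.8, 0.1, -1.6]
width: 43.5
finger_force: 25.5
[496.02578128 -42.26769092  38.94363541] [ 0.79493659  0.09067647 -1.61459799] iron -254.71758676588075 28.911841227865846
```

View pics/d.png

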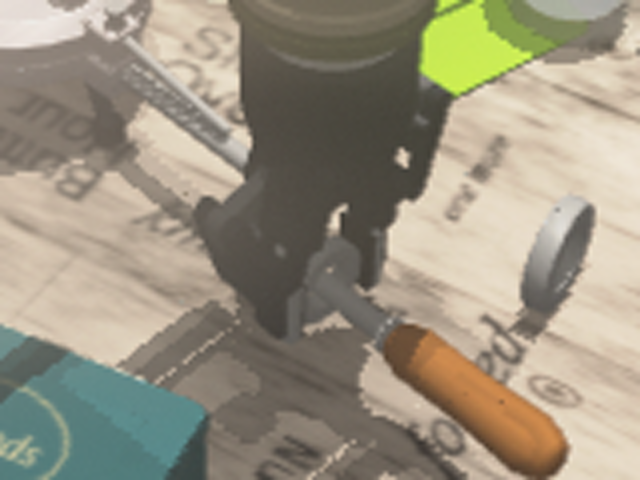

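The picture shows the ring held with the rod through its middle, next to the wooden grip. Now I work out the path round the bends.

```bash
python3 - <<'E'
from h import *
from scipy.ndimage import gaussian_filter1d
q=np.load("q.npy")
s=np.arange(-300,-100,.25)  # dense polyline by tangent angle, bend2 mid etc.
# tangent: 0, -40deg arcs of 12.566 length
L=12.566; sl=45.07-2*6.55
s0=-224.05; th=np.interp(s,[s0,s0+L,s0+L+sl,s0+2*L+sl],np.radians([0,-40,-40,0]))
x=-300+np.cumsum(np.cos(th))*.25; y=29+np.cumsum(np.sin(th))*.25
ys=gaussian_filter1d(th,20)
k=[np.argmin(abs(x-v)) for v in(-254.7,)][0]; e=np.argmin(abs(x+175)); idx=np.linspace(k,e,18).round().astype(int)
p=W(q,np.c_[x,y,x*0])[idx]
for i in range(1,len(idx)): print([round(v/1000,4) for v in (p[i]-p[i-1])[:2]],round(ys[idx[i]]-ys[idx[i-1]],2),"iron",x[idx[i]].round(1),y[idx[i]].round(1))
E
```

```text
[np.float64(0.0012), np.float64(0.0051)] 0.0 iron -249.5 29.0
[np.float64(0.0012), np.float64(0.0051)] 0.0 iron -244.2 29.0
[np.float64(0.0012), np.float64(0.0051)] -0.0 iron -239.0 29.0
[np.float64(0.0012), np.float64(0.0051)] -0.0 iron -233.8 29.0
[np.float64(0.0012), np.float64(0.0051)] -0.02 iron -228.5 29.0
[np.float64(0.0013), np.float64(0.0051)] -0.1 iron -223.3 29.0
[np.float64(0.0021), np.float64(0.0048)] -0.2 iron -218.1 28.0
[np.float64(0.0034), np.float64(0.004)] -0.21 iron -213.5 25.6
[np.float64(0.0042), np.float64(0.0032)] -0.12 iron -209.4 22.3
[np.float64(0.0042), np.float64(0.0031)] -0.03 iron -205.4 18.9
[np.float64(0.0042), np.float64(0.0031)] -0.0 iron -201.4 15.6
[np.float64(0.0042), np.float64(0.0031)] 0.0 iron -197.3 12.2
[np.float64(0.0042), np.float64(0.0031)] 0.01 iron -193.3 8.8
[np.float64(0.0042), np.float64(0.0031)] 0.05 iron -189.3 5.4
[np.float64(0.004), np.float64(0.0034)] 0.16 iron -185.1 2.3
[np.float64(0.003), np.float64(0.0043)] 0.22 iron -180.2 0.5
[np.float64(0.0016), np.float64(0.005)] 0.17 iron -175.0 0.0
```

```bash
python3 -m inch '[[[-1,0.0012,0.0051,0,0,0,0],[-1,0.0012,0.0051,0,0,0,0],[-1,0.0012,0.0051,0,0,0,0],[-1,0.0012,0.0051,0,0,0,0],[-1,0.0012,0.0051,0,0,0,-0.05],[-1,0.0013,0.0051,0,0,0,-0.13],[-1,0.0021,0.0048,0,0,0,-0.14],[-1,0.0034,0.004,0,0,0,-0.14],[-1,0.0042,0.0032,0,0,0,-0.13],[-1,0,0,0,0,0,0]]]'
```

```text
time: 7.2
tcp_pos: [513.4, 1.1, 38.9]
tool_rot: [2.929, 1.137, 0.001]
contact_force: [1.2, -0.2, -1.1]
width: 43.2
finger_force: 25.5
```

```bash
python3 -m inch '[[[-1,0.0042,0.0031,0,0,0,-0.11],[-1,0.0042,0.0031,0,0,0,0],[-1,0.0042,0.0031,0,0,0,0],[-1,0.0042,0.0031,0,0,0,0.06],[-1,0.0042,0.0031,0,0,0,0.12],[-1,0.004,0.0034,0,0,0,0.14],[-1,0.003,0.0043,0,0,0,0.14],[-1,0.0016,0.005,0,0,0,0.14],[-1,0,0,0,0,0,0.1],[-1,0,0,0,0,0,0],[-1,0,0,0,0,0,0]]]'
python3 - <<'E'
from h import *
import cv2
q=np.load("q.npy")
s=ctrl.sense();t=s["tcp_pos"];d=t[:2]-q[:2];print(t,s["contact_force"],"iron",d@[np.cos(q[2]),np.sin(q[2])],d@[-np.sin(q[2]),np.cos(q[2])])
c=vision.read_camera("scene"); cv2.imwrite("pics/e.png",cv2.resize(c["img"][190:310,260:420,::-1],None,fx=4,fy=4,interpolation=cv2.INTER_CUBIC))
E
```

```text
time: 8.3
tcp_pos: [542.6, 28.6, 38.7]
tool_rot: [-2.471, -1.94, 0.0]
contact_force: [-0.6, -0.4, -1.4]
width: 43.2
finger_force: 25.5
[542.58726053  28.61325107  38.73409602] [-0.62174697 -0.37648261 -1.41633003] iron -174.82872420192697 0.4539965200658139
```

View pics/e.png

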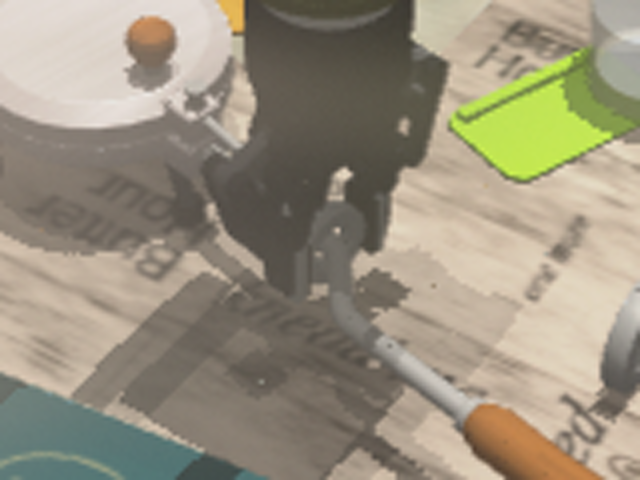

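The ring is round both bends and sits just short of the prong tip, with no load on it. I lift it until the hole bears on the rod from below.

```bash
python3 -m inch '[[[-1,0.0006,0.0024,0.002,0,0,0],[-1,0,0,0.002,0,0,0],[-1,0,0,0.001,0,0,0],[-1,0,0,0,0,0,0],[-1,0,0,0,0,0,0]]]'
python3 -m inch '[[[-1,0,0,0.001,0,0,0],[-1,0,0,0,0,0,0],[-1,0,0,0,0,0,0]]]'
python3 -m inch '[[[-1,0,0,0.0005,0,0,0],[-1,0,0,0,0,0,0],[-1,0,0,0,0,0,0]]]'
```

```text
time: 8.85
tcp_pos: [543.2, 30.9, 43.9]
tool_rot: [2.47, 1.941, 0.0]
contact_force: [-0.1, -0.1, 0.1]
width: 43.5
finger_force: 25.5
time: 9.15
tcp_pos: [543.2, 31.0, 44.8]
tool_rot: [-2.47, -1.941, -0.0]
contact_force: [0.6, 0.4, -0.7]
width: 43.4
finger_force: 25.5
time: 9.45
tcp_pos: [543.1, 31.0, 45.2]
tool_rot: [-2.47, -1.941, 0.0]
contact_force: [0.1, -0.2, -1.4]
width: 43.2
finger_force: 25.8
```

```bash
cat >> h.py <<'E'
def avg(n=8):
    q=np.load("q.npy"); F=[];T=[]
    for _ in range(n):
        vision.read_camera("top"); s=ctrl.sense(); F.append(s["contact_force"]);T.append(s["tcp_pos"])
    f=np.mean(F,0);t=np.mean(T,0);u=np.array([np.cos(q[2]),np.sin(q[2])]);v=np.array([-u[1],u[0]])
    d=t[:2]-q[:2]
    print("t",s["time"],"iron xyz",np.r_[d@u,d@v,t[2]].round(2),"F iron",np.r_[f[:2]@u,f[:2]@v,f[2]].round(2),"sd",np.std(F,0).round(1),"w",s["width"].round(1),"ff",round(float(s["finger_force"]),1))
E
python3 -c "from h import *;avg()"
python3 -m inch '[[[-1,0,0,0.001,0,0,0],[-1,0,0,0,0,0,0],[-1,0,0,0,0,0,0]]]' >/dev/null
python3 -c "from h import *;avg()"
```

```text
Traceback (most recent call last):
  File "h.py", line 17, in avg
    print("t",s["time"],"iron xyz",np.r_[d@u,d@v,t[2]].round(2),"F iron",np.r_[f[:2]@u,f[:2]@v,f[2]].round(2),"sd",np.std(F,0).round(1),"w",s["width"].round(1),"ff",round(float(s["finger_force"]),1))
                                                                                                                                            ^^^^^^^^^^^^^^^^
AttributeError: 'float' object has no attribute 'round'
Traceback (most recent call last):
  File "h.py", line 17, in avg
    print("t",s["time"],"iron xyz",np.r_[d@u,d@v,t[2]].round(2),"F iron",np.r_[f[:2]@u,f[:2]@v,f[2]].round(2),"sd",np.std(F,0).round(1),"w",s["width"].round(1),"ff",round(float(s["finger_force"]),1))
                                                                                                                                            ^^^^^^^^^^^^^^^^
AttributeError: 'float' object has no attribute 'round'
```

```bash
sed -i 's/s\["width"\].round(1)/round(s["width"],1)/' h.py; python3 -c "from h import *;avg()"
```

```text
t 10.95 iron xyz [-172.51    0.79   45.61] F iron [  0.77  -5.46 -14.87] sd [0.5 0.5 0.7] w 43.3 ff 27.6
```

```bash
python3 -m inch '[[[-1,0.001,-0.0002,-0.0008,0,0,0],[-1,0,0,0,0,0,0],[-1,0,0,0,0,0,0]]]' >/dev/null
python3 -c "from h import *;avg(6)"
python3 -m inch '[[[-1,0.0007,0.0029,0,0,0,0],[-1,0.0007,0.0029,0,0,0,0],[-1,0.0007,0.0029,0,0,0,0],[-1,0.0007,0.0029,0,0,0,0],[-1,0.0007,0.0029,0,0,0,0],[-1,0,0,0,0,0,0],[-1,0,0,0,0,0,0]]]' >/dev/null
python3 -c "from h import *;avg(6)"
```

```text
t 11.55 iron xyz [-172.38   -0.25   45.46] F iron [-0.24  1.46 -6.19] sd [0.4 0.3 0.4] w 43.1 ff 28.1
t 12.55 iron xyz [-157.07   -0.48   45.47] F iron [ 2.52  1.11 -7.95] sd [0.6 0.2 0.6] w 43.4 ff 28.0
```

```bash
python3 -m inch '[[[-1,0,0,-0.0005,0,0,0],[-1,0,0,0,0,0,0],[-1,0,0,0,0,0,0]]]' >/dev/null
python3 -c "from h import *;avg(5)"
python3 -m inch '[[[-1,0.0007,0.0029,0,0,0,0],[-1,0,0,0,0,0,0],[-1,0,0,0,0,0,0]]]' >/dev/null
python3 -c "from h import *;avg(5)"
```

```text
t 13.1 iron xyz [-157.51   -0.77   45.29] F iron [ 0.46  2.21 -2.93] sd [0.4 0.4 0.5] w 43.4 ff 28.4
t 13.65 iron xyz [-154.33   -0.8    45.2 ] F iron [ 0.23  0.58 -1.96] sd [0.3 0.5 0.7] w 43.4 ff 28.4
```

```bash
python3 -m inch '[[[-1,0.0007,0.0029,0,0,0,0],[-1,0,0,0,0,0,0],[-1,0,0,0,0,0,0]]]' >/dev/null
python3 -c "from h import *;avg(4)"
python3 -m inch '[[[-1,0.0007,0.0029,0,0,0,0],[-1,0,0,0,0,0,0],[-1,0,0,0,0,0,0]]]' >/dev/null
python3 -c "from h import *;avg(4)"
```

```text
t 14.15 iron xyz [-151.43   -0.72   45.16] F iron [ 0.25 -0.31 -0.99] sd [0.5 0.4 0.5] w 43.2 ff 28.5
t 14.65 iron xyz [-148.47   -0.49   44.98] F iron [ 0.02 -0.29 -0.74] sd [0.3 0.6 0.3] w 43.5 ff 28.5
```

```bash
python3 -m inch '[[[-1,0.0007,0.0029,0,0,0,0],[-1,0,0,0,0,0,0],[-1,0,0,0,0,0,0]]]' >/dev/null
python3 -c "from h import *;avg(4)"
```

```text
t 15.15 iron xyz [-145.5    -0.5    44.99] F iron [-0.29 -0.11 -0.72] sd [0.2 0.4 0.4] w 43.4 ff 28.5
```

```bash
python3 -m inch '[[[-1,0.0007,0.0029,0,0,0,0],[-1,0,0,0,0,0,0],[-1,0,0,0,0,0,0]]]' >/dev/null
python3 -c "from h import *;avg(4)"
python3 -m inch '[[[-1,0.0007,0.0029,0.0002,0,0,0],[-1,0,0,0,0,0,0],[-1,0,0,0,0,0,0]]]' >/dev/null
python3 -c "from h import *;avg(4)"
```

```text
t 15.65 iron xyz [-142.51   -0.47   44.98] F iron [-0.08  0.34 -1.25] sd [0.3 0.3 0.2] w 43.1 ff 28.5
t 16.15 iron xyz [-139.52   -0.47   45.18] F iron [ 0.08 -0.03 -0.46] sd [0.2 0.6 0.4] w 43.4 ff 28.5
```

```bash
python3 -m inch '[[[-1,0.0007,0.0029,0,0,0,0],[-1,0,0,0,0,0,0],[-1,0,0,0,0,0,0]]]' >/dev/null
python3 -c "from h import *;avg(4)"
```

```text
t 16.65 iron xyz [-136.47   -0.54   45.28] F iron [ 0.68 -0.1   0.27] sd [0.4 0.4 0.4] w 43.5 ff 28.6
```

```bash
python3 -m inch '[[[-1,0.0005,0.0019,0,0,0,0],[-1,0,0,0,0,0,0],[-1,0,0,0,0,0,0]]]' >/dev/null
python3 -c "from h import *;avg(6)"
```

```text
t 17.25 iron xyz [-134.48   -0.58   45.28] F iron [0.66 0.4  1.43] sd [0.8 0.3 0.2] w 43.2 ff 28.7
```

```bash
python3 -m inch '[[[-1,0.0005,0.0019,0,0,0,0],[-1,0,0,0,0,0,0],[-1,0,0,0,0,0,0]]]' >/dev/null
python3 -c "from h import *;avg(6)"
```

```text
t 17.85 iron xyz [-132.52   -0.61   45.29] F iron [0.02 0.56 2.54] sd [0.6 0.4 0.5] w 43.1 ff 28.8
```

```bash
python3 -m inch '[[[-1,0,0,0.0003,0,0,0],[-1,0,0,0,0,0,0],[-1,0,0,0,0,0,0]]]' >/dev/null
python3 -c "from h import *;avg(6)"
python3 -m inch '[[[-1,0.0005,0.0019,0,0,0,0],[-1,0,0,0,0,0,0],[-1,0,0,0,0,0,0]]]' >/dev/null
python3 -c "from h import *;avg(6)"
```

```text
t 18.45 iron xyz [-132.59   -0.52   45.37] F iron [ 1.3  -0.74 -0.71] sd [0.3 0.7 0.5] w 43.3 ff 28.5
t 19.05 iron xyz [-130.8    -0.41   45.39] F iron [-2.27  1.15  0.72] sd [0.4 0.6 0.5] w 43.4 ff 28.6
```

```bash
python3 -m inch '[[[-1,0.0005,0.0019,0.0001,0,0,0],[-1,0,0,0,0,0,0],[-1,0,0,0,0,0,0]]]' >/dev/null
python3 -c "from h import *;avg(6)"
```

```text
t 19.65 iron xyz [-128.75   -0.44   45.42] F iron [-3.69  1.24 -0.23] sd [0.4 0.6 0.5] w 43.1 ff 28.6
```

```bash
python3 -m inch '[[[0.4,0,0,0,0,0,0],[0.4,0,0,0,0,0,0],[0.4,0,0,0,0,0,0]]]' 20
python3 -c "from h import *;avg(4)"
python3 -m inch '[[[0.4,-0.0026,-0.0107,0,0,0,0],[0.4,-0.0026,-0.0107,0,0,0,0],[-0.34,0,0,0,0,0,0],[-0.34,0,0,0,0,0,0],[-0.34,0,0,0,0,0,0],[-0.34,0,0,0,0,0,0]]]' 20
python3 - <<'E'
from h import *
avg(8)
import cv2
q=np.load("q.npy")
c=vision.read_camera("scene"); 
cv2.imwrite("pics/f.png",cv2.resize(c["img"][180:300,260:420,::-1],None,fx=4,fy=4,interpolation=cv2.INTER_CUBIC))
E
```

```text
time: 19.95
tcp_pos: [555.0, 73.5, 45.9]
tool_rot: [2.47, 1.941, 0.002]
contact_force: [-0.6, -0.1, -0.1]
width: 59.7
finger_force: 0.0
t 20.15 iron xyz [-128.46   -0.86   45.82] F iron [ 0.37  0.29 -0.07] sd [0.6 0.3 0.5] w 59.6 ff 0.0
time: 20.75
tcp_pos: [549.4, 51.9, 45.7]
tool_rot: [-2.47, -1.941, -0.0]
contact_force: [-0.6, 0.1, -0.3]
width: 28.2
finger_force: 0.0
t 21.15 iron xyz [-150.55   -0.62   45.59] F iron [ 0.02  0.04 -0.16] sd [0.2 0.6 0.5] w 27.9 ff 0.0
```

```bash
python3 -m inch '[[[-0.34,0.001,0.0039,0,0,0,0],[-0.34,0,0,0,0,0,0],[-0.34,0,0,0,0,0,0]]]' >/dev/null
python3 -c "from h import *;avg(4)"
python3 -m inch '[[[-0.34,0.0005,0.0019,0,0,0,0],[-0.34,0,0,0,0,0,0],[-0.34,0,0,0,0,0,0]]]' >/dev/null
python3 -c "from h import *;avg(4)"
```

```text
t 21.7 iron xyz [-146.67   -0.67   45.58] F iron [ 0.06  0.21 -0.12] sd [0.4 0.6 0.5] w 28.3 ff 0.0
t 22.2 iron xyz [-144.7    -0.72   45.59] F iron [-0.1  -0.03  0.02] sd [0.4 0.5 0.1] w 28.4 ff 0.1
```

```bash
python3 -m inch '[[[-0.34,0.0002,0.001,0,0,0,0],[-0.34,0,0,0,0,0,0],[-0.34,0,0,0,0,0,0]]]' >/dev/null
python3 -c "from h import *;avg(4)"
```

```text
t 22.7 iron xyz [-144.39   -0.7    45.58] F iron [-5.38  0.22  1.11] sd [0.1 0.3 0.5] w 28.3 ff 2.6
```

```bash
python3 -m inch '[[[-0.34,0.0001,0.0005,0,0,0,0],[-0.34,0,0,0,0,0,0],[-0.34,0,0,0,0,0,0]]]' >/dev/null
python3 -c "from h import *;avg(6)"
```

```text
t 23.3 iron xyz [-144.1    -0.68   45.58] F iron [-5.97  0.67  1.59] sd [0.5 0.5 0.5] w 27.9 ff 3.1
```

```bash
python3 -m inch '[[[-0.34,0.0001,0.0005,0,0,0,0],[-0.34,0,0,0,0,0,0],[-0.34,0,0,0,0,0,0]]]' >/dev/null
python3 -c "from h import *;avg(8)"
```

```text
t 24.0 iron xyz [-143.52   -0.65   45.6 ] F iron [-5.64  0.63  1.74] sd [0.4 0.4 0.6] w 28.2 ff 2.9
```

```bash
python3 -m inch '[[[-0.34,0.0001,0.0006,0,0,0,0],[-0.34,0,0,0,0,0,0],[-0.34,0,0,0,0,0,0]]]' >/dev/null
python3 -c "from h import *;avg(8)"
```

```text
t 24.7 iron xyz [-143.1    -0.64   45.61] F iron [-6.85  0.55  1.69] sd [0.4 0.8 0.5] w 28.4 ff 3.4
```

```bash
python3 -c "from h import *;avg(10)"
```

```text
t 25.2 iron xyz [-143.09   -0.63   45.6 ] F iron [-6.81  0.68  1.98] sd [0.5 0.5 0.4] w 28.4 ff 3.4
```

```bash
python3 -m inch '[[[-0.34,0,0,0.0001,0,0,0],[-0.34,0,0,0,0,0,0],[-0.34,0,0,0,0,0,0]]]' >/dev/null
python3 -c "from h import *;avg(8)"
```

```text
t 25.9 iron xyz [-143.1    -0.61   45.62] F iron [-6.6   0.38  1.26] sd [0.7 0.5 0.3] w 28.3 ff 3.3
```

```bash
python3 -m inch '[[[-0.34,-0.001,-0.0039,0,0,0,0],[-0.34,-0.0036,-0.0146,0,0,0,0],[0.4,0,0,0,0,0,0],[0.4,0,0,0,0,0,0],[0.4,0,0,0.03,0,0,0],[0.4,0,0,0.04,0,0,0],[0.4,-0.01,-0.04,0.03,0,0,0],[0.4,-0.01,-0.04,0.03,0,0,0],[0.4,-0.01,-0.04,0.03,0,0,0],[0.4,-0.01,-0.04,0,0,0,0],[0.4,0,0,0,0,0,0]]]'
python3 - <<'E'
from h import *
import cv2
q=np.load("q.npy"); ims=[]
for n in("scene","top"):
    c=vision.read_camera(n); im=c["img"][:,:,::-1]; x,y=(proj(c,W(q,[(-127,0,64)]))[0]-[50,50]).astype(int)
    im=cv2.resize(im[y:y+100,x:x+100],(400,400),interpolation=cv2.INTER_CUBIC)
    for v in(-127,-104): 
        p=(proj(c,W(q,[(v,0,64)]))[0]-[x,y]+.5)*4; cv2.circle(im,tuple(p.astype(int).tolist()),3,(0,255,0),1)
    ims.append(im)
cv2.imwrite("pics/g.png",np.hstack(ims))
E
```

```text
time: 27.0
tcp_pos: [507.2, -120.3, 205.7]
tool_rot: [2.472, 1.933, 0.001]
contact_force: [0.1, 0.3, -0.0]
width: 60.0
finger_force: 0.0
```

View pics/g.png

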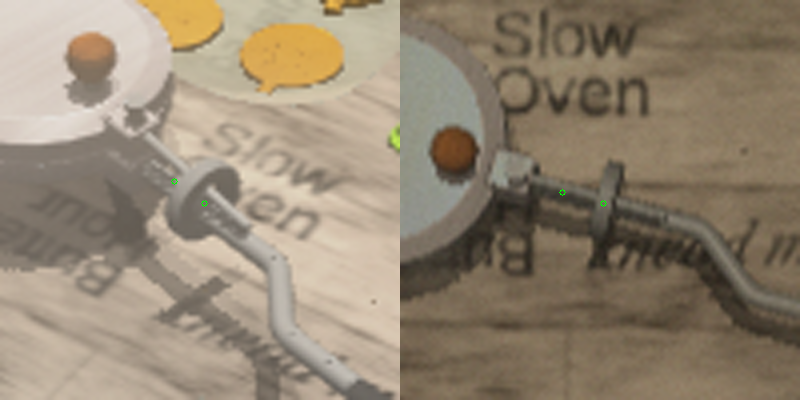

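The ring stays upright over both rod and prong at x ≈ -127, the lid is shut and the robot is clear. I hand the job in.

```bash
python3 -c "
from rig import ctrl
print(ctrl.close_job())"
```

```text
the job is handed in; nothing more can be done
None
```

The lid is shut, and the locking ring is clamped on rod and prong at about x = -127 after a push of about 6.8 N. It stayed there when released, and the job was handed in at about 27 s with the robot touching nothing.

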